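Feed the top plate from the magazine onto the drilling bed

TASK

Slide the top aluminium plate off the stack in the plywood jig, along between the side rails onto the dark wooden drilling bed next to it, until it lies flat and fully home against the steel end stop. Slide it without lifting or tipping it; touch it slowly, press only lightly, because a hard press drags the plate below along, and never put more than 30 N on it. Leave the two plates below and the things around the jig where they are.

Things in the scene. Friction and masses are not known exactly. Their poses are not given: they have to be found in the camera images.
- jig: Plywood feeding jig fixed to the bench, 136 x 268 mm. Origin on the bench in mid-jig (2 mm off along y); z up; y is the slide direction, from the stack (-y half) to the bed (+y half). Side rails: inner faces at x = +-52 mm, from y = -130 to +134 mm. Rails, rear wall and end stop rise to z = 39 mm, 3 mm above the stack, so at first no edge of the top plate can be reached.
- rear_wall (a point): Middle of the top inner edge of the wall behind the stack (jig y = -118 mm, z = 39 mm). The stack stands in front of it (+y) with 2 mm play, on a floor at z = 12 mm.
- bed_centre (a point): On the top face (z = 26.5 mm) of the dark wooden bed block, which runs between the rails from jig y = +2 to +122 mm: the point under the centre of the plate when it is fully home (jig y = +67 mm).
- stop_face (a point): On the face of the dark steel end stop that the front edge of the plate must meet (jig y = +122 mm, z = 30.5 mm). Rigid.
- plate_top_c (a point): Centre of the top plate: aluminium, 100 (x) x 110 (y) x 8 mm, 0.2 to 0.27 kg, loose, axes as the jig. Start: jig y = -61, z = 32 mm (top face 36); home: y = +67, z = 30.5. Shut fingertips pressed down near its middle with 5.5 to 6.5 N drag it by friction; below 5 N they may slip, from about 7.5 N the plate below comes along. Once it has moved some 50 mm its rear edge can be pushed.
- plate_mid_c (a point): Centre of the middle plate, same size, under the top plate (top face at jig z = 28 mm). Loose and slightly oily underneath: with an 8 mm gap between its front edge and the bed it is dragged forward if the top plate is pressed too hard while sliding. It must stay.
- plate_low_c (a point): Centre of the lowest plate, same size, on the magazine floor (top face at jig z = 20 mm). Loose. It must stay.
- driver: Bystander: screwdriver lying on the bench; origin under its middle.
- drawer: Bystander: small grey open drawer 130 x 60 x 42 mm; origin under its centre.
- jar: Bystander: small screw jar 60 mm across, 75 mm high; origin under its centre.
Mind the look-alikes: they are no part of the job. What is shaped like the part that bears plate_top_c but green or purple is not meant.

How it is judged:
By the outcome, as a careful person would: the job done as asked, in the order asked, and still so for the second after the job is handed in, with the robot touching nothing.
It also fails if it takes over 64 s, if anything falls off the work surface, if the arm or the gripper's body presses on something with over 40 N, if the wrist force passes 120 N, or if a joint passes its speed limit or range.

ROBOT

A 6-joint arm with a two-finger parallel gripper is mounted at the origin on the work surface. World frame = base frame: x ahead of the robot, y to its left, z up, the work surface at z = 0. Lengths are in mm, angles in rad, forces in N, time in s.
With the tool pointing down it reaches from about 275 to 1000 mm from the base axis. Payload 8.4 kg.
Tool frame: the origin (TCP) lies midway between the tips of the shut fingers; the grasp point (between the pads) lies 19 mm behind it; y points along the fingers, z is the direction in which the jaws open and shut, and the axes are right-handed (so a half turn about y gives the same grasp; the last joint's range is limited). The gripper opens to 85 mm and grips with 20 to 120 N. Pads are 22 mm wide; open, the fingers measure 114 mm over their backs; the gripper's body (76 mm by 85 mm) begins 54 mm behind the grasp point. The pads swing forward as they close: fully open they stand 13 mm farther back than shut.
Start: joints at [-1.322, 0.353, 1.633, -0, 1.155, -0.002], TCP at [155.11, -605.449, 193.181] pointing down, gripper open.
Joint ranges: [-2.63, 2.63], [-0.92, 2.1], [0.06, 2.66], [-1.3, 4.44], [0, 2.69], [-3.02, 3.02]. Speed limits (rad/s): [2.22, 2.22, 2.79, 3.14, 3.14, 3.14].

INTERFACE

Orientations are given as [roll, pitch, yaw] about the fixed x, y, z axes, in that order (R = Rz(yaw) Ry(pitch) Rx(roll)).
In Python, from rig import r gives the robot as it stands. The module is installed in compiled form; this text tells all that it offers.
- The arm moves only by the tool apply_moves, never from a script. Its argument "plan" is text: rows parted by semicolons, each of 7 numbers parted by spaces: the shift along the tool's x, y, z in cm, then the turn, a rotation vector about the tool's x, y, z in degrees, then the closure, from 0 (fully open) to 1 (shut). A call has 1 to 20 rows; each row shifts and turns the pose as measured when the row begins, along the tool's axes as they then stand; what a row does not reach is not made up. A row lasts 1/10 s, in which the tool goes at most 50 mm and 8.59 degrees, less where a joint would pass 70% of its speed; a pose out of reach is approached as far as the arm can. A call is refused whole if a number of a shift passes 5 or a number of a turn 8.59, either way. A call with a gripper value outside its range is refused whole. The fingers move at their own pace and stop on an object; "squeeze" is the grip in N (left out, the last holds). Time passes only in rows, so rows that do not move let the fingers close. It gives the time, the measured TCP pose, the force and the opening at its end, in the units of the state.
- r.sense(): the state, without advancing time (a new reading comes with each control period).
- r.grab_frame(name): name is "scene" or "top" or "wrist"; returns the picture (400x640x3 uint8, blue, green, red); there is no depth.
- r.get_calibration(name): a dict with "vertical_fov" (degrees; the focal length in pixels is half the picture's height over the tangent of half this angle, whatever the lens; pixels are square), "cx", "cy" (the principal point, pixels), "R" (3x3) and "t" (3): a world point X has camera coordinates R X + t; the wrist camera has in their place "hand_eye" (4x4, takes a point from camera to tool coordinates, whose origin is the TCP and whose axes are the tool frame's). Camera axes: x right, y down, z forward; pixel columns grow to the right and rows downward; lengths in mm; the calibration is good to about 2 mm. A picture is of the moment at which its call begins: read the wrist's pose just before it. get_calibration takes no time and is no camera call.
- r.sign_off(): hands the job in, once; it reports no verdict.
The state is a dict: "clock": time; "qpos": joint angles; "qvel": joint speeds; "joint_efforts": joint torques, N m; "eef_pos": TCP position; "tcp_rot": TCP orientation; "contact_force": force on the tool from outside, world axes, zero at the start; "wrist_torque": the same for the moment, N m; "opening": opening from 0.0 (shut) to 1.0 (fully open).
Only numpy, scipy, OpenCV 4.12 (cv2) and the standard library are available. Lean on these libraries where they do the work, as an engineer would, in place of code of your own. Each camera call takes 0.05 s, during which the arm holds its last target. There are 200 camera calls.

## Working session

There is one attempt and no reset: what is moved stays moved. The work goes in short steps, Python scripts to look and compute and a tool call to move; the robot and the scene stay as the last step left them, time stands still between calls to the robot, and variables do not carry over. Pictures are saved under pics/ and viewed, about 8 in all and at most 12, crops included, and the job is handed in when it is done.

Besides the shell and the picture viewer there is one more tool, called in YAML: its name, and indented under it one key for each argument. apply_moves: Moves the arm, as the interface text tells. Its arguments: {"type":"object","properties":{"plan":{"type":"string"},"squeeze":{"type":"number"}},"required":["plan"]}

```bash
mkdir -p pics; python3 - <<'E'
from rig import r
import cv2,numpy as np
s=r.sense();print(s)
for n in("scene","top","wrist"):
    c=r.get_calibration(n);print(n,c)
    im=r.grab_frame(n);cv2.imwrite(f"pics/{n}0.png",im)
E
```

```text
{'clock': 0.0, 'qpos': array([-1.32241449e+00,  3.53677356e-01,  1.63413381e+00,  3.25586361e-05,
        1.15523441e+00, -2.37855577e-03]), 'qvel': array([-3.20912719e-05,  9.44093715e-04, -1.28615636e-05, -6.64222166e-04,
        4.80053949e-04,  1.05969535e-03]), 'joint_efforts': array([-1.75455050e-03, -6.05257416e+01, -3.42075849e+01, -1.38059215e-05,
        9.18369769e-03,  2.47789437e-06]), 'eef_pos': array([ 154.97789894, -604.91812153,  192.44363628]), 'tcp_rot': array([-1.57224918e+00,  3.32242062e-05, -2.89084545e+00]), 'contact_force': array([-0.2741502 , -0.34631767, -0.03318785]), 'wrist_torque': array([ 0.00553983, -0.01940349,  0.02546965]), 'opening': 0.9963324151407031}
scene {'vertical_fov': 49.295067867571184, 'cx': 317.6118712098541, 'cy': 200.81456392863825, 'R': array([[-0.56826881,  0.82273737,  0.01318259],
       [ 0.71188069,  0.49960806, -0.49357641],
       [-0.41266988, -0.27109965, -0.86960252]]), 't': array([ 304.99495447, -388.38018964, 1405.26651483])}
top {'vertical_fov': 49.27672146496007, 'cx': 320.655547869668, 'cy': 198.30093122028433, 'R': array([[-0.01943763, -0.99978748, -0.00686844],
       [-0.98138965,  0.02039169, -0.19094118],
       [ 0.19104066,  0.00302917, -0.98157745]]), 't': array([  17.75296859,  552.66248204, 1415.060972  ])}
wrist {'vertical_fov': 59.57887071763067, 'cx': 321.25201687983, 'cy': 193.41564307638657, 'hand_eye': array([[-5.95009193e-04,  9.45097076e-01,  3.26789171e-01,
        -8.59822501e+01],
       [-5.77978007e-04, -3.26789500e-01,  9.45096973e-01,
        -1.79923411e+02],
       [ 9.99999656e-01,  3.73464434e-04,  7.40688081e-04,
         5.36053049e-02],
       [ 0.00000000e+00,  0.00000000e+00,  0.00000000e+00,
         1.00000000e+00]])}
```

View pics/top0.png

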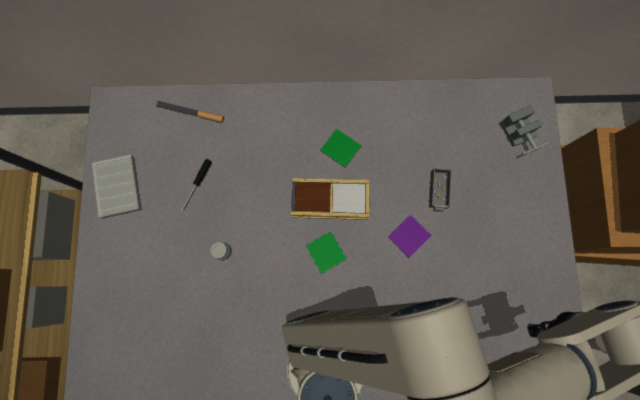

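View pics/scene0.png

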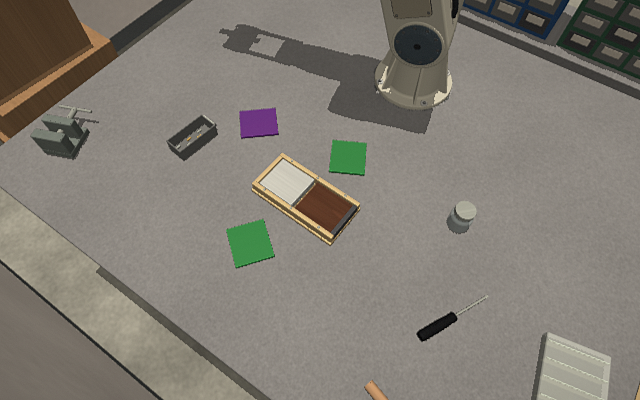

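The top view shows the jig at about (330,198), with the light aluminium plate at (349,198) and the brown bed at (313,197). The candidates are the aluminium plate (349,198), green plates (341,148) and (326,252), and a purple plate (410,236). Only the grey one in the jig fits. I'll confirm it in a crop and measure it.

```bash
cat > h.py <<'E'
from rig import r
import cv2,numpy as np
from scipy.spatial.transform import Rotation as Ro
def cam(n,s=None):
    c=r.get_calibration(n);f=200/np.tan(np.radians(c["vertical_fov"])/2)
    if n=="wrist":
        H=c["hand_eye"];Rt=Ro.from_euler("xyz",s["tcp_rot"]).as_matrix()
        Rwc=Rt@H[:3,:3];o=s["eef_pos"]+Rt@H[:3,3]
    else: Rwc=c["R"].T;o=-Rwc@c["t"]
    return f,c["cx"],c["cy"],Rwc,o
def ray(K,px,z):
    f,cx,cy,R,o=K;px=np.atleast_2d(px).astype(float)
    d=np.c_[(px[:,0]-cx)/f,(px[:,1]-cy)/f,np.ones(len(px))]@R.T
    return o+d*((z-o[2])/d[:,2])[:,None]
def proj(K,X):
    f,cx,cy,R,o=K;p=(np.atleast_2d(X)-o)@R
    return np.c_[cx+f*p[:,0]/p[:,2],cy+f*p[:,1]/p[:,2]]
def blob(m,near=None):
    n,l,st,ce=cv2.connectedComponentsWithStats(m.astype(np.uint8)*255)
    i=l[near[1],near[0]] if near else 1+np.argmax(st[1:,4])
    c,_=cv2.findContours((l==i).astype(np.uint8),cv2.RETR_EXTERNAL,cv2.CHAIN_APPROX_NONE)
    c=max(c,key=len)[:,0]
    return c,st[i,4]
E
python3 - <<'E'
from h import *
for n,pp,bp in(("top",(349,198),(313,197)),("scene",(288,183),(325,207))):
    im=cv2.imread(f"pics/{n}0.png");K=cam(n);h=cv2.cvtColor(im,cv2.COLOR_BGR2HSV)
    print(im[pp[1],pp[0]],im[bp[1],bp[0]])
    for nm,m,p,z in(("plate",(h[...,1]<40)&(h[...,2]>150),pp,36),("bed",(h[...,1]>120)&(h[...,2]<140)&(h[...,0]<20),bp,26.5)):
        c,a=blob(m,p);w=ray(K,c,z)[:,:2].astype(np.float32)
        print(n,nm,a,cv2.minAreaRect(w))
im=cv2.imread("pics/top0.png")[150:250,260:400];cv2.imwrite("pics/c.png",cv2.resize(im,None,fx=5.5,fy=5.5,interpolation=cv2.INTER_CUBIC))
E
```

```text
[158 168 170] [19 41 76]
top plate 898 ((555.7059936523438, -88.46922302246094), (106.177978515625, 97.328125), 88.57655334472656)
top bed 1050 ((565.1121215820312, 33.070133209228516), (120.72472381591797, 106.06290435791016), 86.84479522705078)
[192 208 213] [39 58 94]
scene plate 1288 ((556.7183227539062, -88.0000228881836), (110.11178588867188, 99.53925323486328), 87.19229125976562)
scene bed 1477 ((559.8815307617188, 33.05042266845703), (117.01505279541016, 99.98452758789062), 87.23515319824219)
```

View pics/c.png

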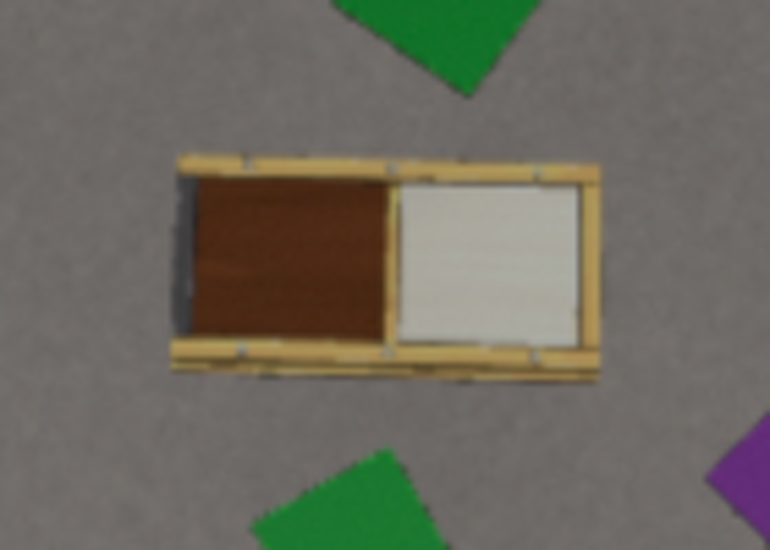

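The crop confirms it: the light plate sits in the jig with the rear wall on the right, and the brown bed and dark stop are on the left. The plate centre is at about (556,-88), and the slide direction is about 87.2° from world x. I'm moving there now.

apply_moves:
  plan: "0 0 0 0 8.59 0 1;0 0 0 0 8.59 0 1;-2.68 0.5 -3.83 0 0 0 1;-2.68 0.5 -3.83 0 0 0 1;-2.68 0.5 -3.83 0 0 0 1;-2.68 0.5 -3.83 0 0 0 1;-2.68 0.5 -3.83 0 0 0 1;-2.68 0.5 -3.83 0 0 0 1;-2.68 0.5 -3.83 0 0 0 1;-2.68 0.5 -3.83 0 0 0 1;-2.68 0.5 -3.83 0 0 0 1;-2.68 0.5 -3.83 0 0 0 1;-2.68 0.5 -3.83 0 0 0 1;-2.68 0.5 -3.83 0 0 0 1;-2.68 0.5 -3.83 0 0 0 1;0 0 0 0 0 0 1"

```text
clock: 1.75
eef_pos: [546.0, -111.7, 123.1]
tcp_rot: [-1.571, 0.001, 3.075]
contact_force: [-0.2, -0.8, -0.0]
opening: 0.001
```

```bash
python3 - <<'E'
from h import *
s=r.sense();im=r.grab_frame("wrist");cv2.imwrite("pics/w1.png",im)
np.save("pics/w1.npy",np.r_[s["eef_pos"],s["tcp_rot"]])
print(s["eef_pos"],np.degrees(s["tcp_rot"]),s["opening"],s["contact_force"])
im=r.grab_frame("top");cv2.imwrite("pics/t1.png",im)
E
```

```text
[ 546.04055314 -111.74404246  123.06460462] [-9.00018329e+01  6.92411138e-02  1.76196218e+02] 0.0005805941301244235 [-0.18963098 -0.81550647 -0.00971774]
```

View pics/w1.png

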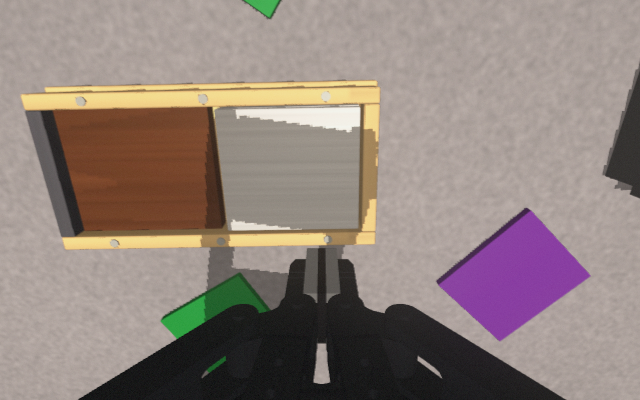

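The wrist view shows the plate's corners at about (214,107), (359,105), (360,230) and (230,230), the rear wall at column 361 and the stop at columns 45–80. I'll cast these picks, refining them with edge fits.

```bash
python3 - <<'E'
from h import *
v=np.load("pics/w1.npy");s={"eef_pos":v[:3],"tcp_rot":v[3:]};K=cam("wrist",s)
im=cv2.imread("pics/w1.png");h=cv2.cvtColor(im,cv2.COLOR_BGR2HSV)
y=((h[...,0]>12)&(h[...,0]<32)&(h[...,1]>70)&(h[...,2]>130))
# near rail top inner edge: first yellow going down from row 215; wall inner edge: first yellow going right from col 340
nr=[(c,225+np.argmax(y[225:245,c])) for c in range(90,340,5)]
wl=[(345+np.argmax(y[q,345:375]),q) for q in range(125,222,4)]
fr=[(c,118-np.argmax(y[118:80:-1,c])) for c in range(60,350,5)]
def fit(p,z):
    w=ray(K,p,z)[:,:2];a=cv2.fitLine(w.astype(np.float32),cv2.DIST_HUBER,0,.1,.1).ravel()
    return a,np.degrees(np.arctan2(a[1],a[0]))
for nm,p in(("near",nr),("wall",wl),("far",fr)):
    print(nm,p[0],p[-1],fit(p,39))
C=ray(K,[(214,107),(359,105),(360,230),(230,230)],36)[:,:2];print("plate",C,C.mean(0))
print("stop",ray(K,[(44,109),(80,231)],39)[:,:2], "bed/stop foot",ray(K,[(55,109),(84,229)],26.5)[:,:2])
E
```

```text
near (90, np.int64(236)) (335, np.int64(232)) (array([ 4.5498587e-02,  9.9896443e-01,  5.1142868e+02, -1.7869141e+01],
      dtype=float32), np.float32(87.39222))
wall (np.int64(363), 125) (np.int64(362), 221) (array([ 9.9909550e-01, -4.2522386e-02,  5.5631158e+02, -1.4466309e+02],
      dtype=float32), np.float32(-2.4370883))
far (60, np.int64(109)) (345, np.int64(103)) (array([ 4.5527052e-02,  9.9896312e-01,  6.1293439e+02, -5.7749088e+01],
      dtype=float32), np.float32(87.39059))
plate [[ 613.03545212  -35.80438299]
 [ 607.38141969 -143.65208421]
 [ 505.30910615 -141.36255417]
 [ 512.48167965  -32.55756132]] [559.5519144  -88.34414567]
stop [[620.06765698  88.71149062]
 [521.10677918  90.88435078]] bed/stop foot [[618.96307084  89.96890334]
 [517.5226219   96.71245639]]
```

The jig fits well: rail spacing is 103.2 mm against 104, yaw is -2.6°, and the plate centre is at (559.9,-87.8) from the wall against (559.6,-88.3) from its corners. I'll press 14 mm behind centre, at (559.2,-101.7).

apply_moves:
  plan: "-0.65 0 -0.55 0 -1.2 0 1;-0.65 0 -0.55 0 0 0 1;0 2 0 0 0 0 1;0 2 0 0 0 0 1;0 2 0 0 0 0 1;0 0.8 0 0 0 0 1;0 0 0 0 0 0 1;0 0 0 0 0 0 1"

```text
clock: 2.65
eef_pos: [558.1, -110.1, 55.6]
tcp_rot: [-1.569, 0.003, 3.088]
contact_force: [0.8, 0.6, 0.0]
opening: -0.004
```

apply_moves:
  plan: "-0.1 0 -0.8 0 -0.5 0 1;0 0 0 0 0 0 1;0 0 0 0 0 0 1"

```text
clock: 2.95
eef_pos: [561.1, -102.0, 57.9]
tcp_rot: [-1.568, 0.006, 3.097]
contact_force: [-0.3, -1.1, 0.6]
opening: 0.001
```

apply_moves:
  plan: "0 0.5 0 0 0 0 1;0 0 0 0 0 0 1;0 0 0 0 0 0 1"

```text
clock: 3.25
eef_pos: [561.8, -101.8, 53.4]
tcp_rot: [-1.568, 0.008, 3.097]
contact_force: [0.5, 0.5, 0.9]
opening: 0.003
```

apply_moves:
  plan: "0.25 0.4 0 0 0 0 1;0 0.4 0 0 0 0 1;0 0.2 0 0 0 0 1;0 0 0 0 0 0 1"

```text
clock: 3.65
eef_pos: [558.7, -101.8, 42.1]
tcp_rot: [-1.568, 0.007, 3.097]
contact_force: [0.0, -0.9, -0.0]
opening: 0.001
```

apply_moves:
  plan: "0 0.1 0 0 0 0 1;0 0.1 0 0 0 0 1;0 0.1 0 0 0 0 1;0 0.1 0 0 0 0 1"

```text
clock: 4.05
eef_pos: [558.9, -101.9, 37.9]
tcp_rot: [-1.568, 0.007, 3.097]
contact_force: [0.8, 0.4, -0.6]
opening: -0.001
```

apply_moves:
  plan: "0 0.05 0 0 0 0 1;0 0.05 0 0 0 0 1;0 0.05 0 0 0 0 1"

```text
clock: 4.35
eef_pos: [559.0, -101.9, 36.3]
tcp_rot: [-1.568, 0.007, 3.097]
contact_force: [-0.6, -0.1, -0.3]
opening: -0.004
```

apply_moves:
  plan: "0 0.03 0 0 0 0 1;0 0.03 0 0 0 0 1"

```text
clock: 4.55
eef_pos: [559.1, -101.9, 35.7]
tcp_rot: [-1.568, 0.007, 3.097]
contact_force: [-0.3, -0.1, 0.5]
opening: 0.002
```

apply_moves:
  plan: "0 0.03 0 0 0 0 1;0 0.03 0 0 0 0 1"

```text
clock: 4.75
eef_pos: [559.1, -101.9, 35.0]
tcp_rot: [-1.568, 0.007, 3.097]
contact_force: [0.0, -0.5, -0.8]
opening: -0.005
```

apply_moves:
  plan: "0 0.03 0 0 0 0 1;0 0.03 0 0 0 0 1"

```text
clock: 4.95
eef_pos: [559.1, -101.9, 34.4]
tcp_rot: [-1.568, 0.007, 3.097]
contact_force: [-0.7, -0.3, 0.3]
opening: 0.003
```

apply_moves:
  plan: "0 0.03 0 0 0 0 1;0 0.03 0 0 0 0 1"

```text
clock: 5.15
eef_pos: [559.1, -101.9, 33.8]
tcp_rot: [-1.568, 0.007, 3.097]
contact_force: [-0.2, -0.3, 0.9]
opening: 0.0
```

apply_moves:
  plan: "0 0.03 0 0 0 0 1"

```text
clock: 5.25
eef_pos: [559.1, -101.9, 33.5]
tcp_rot: [-1.568, 0.007, 3.097]
contact_force: [1.1, 0.2, 0.4]
opening: 0.002
```

apply_moves:
  plan: "0 0.03 0 0 0 0 1"

```text
clock: 5.35
eef_pos: [559.1, -101.9, 33.1]
tcp_rot: [-1.568, 0.007, 3.097]
contact_force: [-0.6, 0.3, 0.1]
opening: 0.002
```

```bash
python3 - <<'E'
from h import *
s=r.sense();print(s["eef_pos"],s["contact_force"])
im=r.grab_frame("wrist")
cv2.imwrite("pics/w2.png",cv2.resize(im[60:330,180:480],None,fx=2.2,fy=2.2,interpolation=cv2.INTER_CUBIC))
E
```

```text
[ 559.11839554 -101.9122753    33.14668092] [-0.61945564  0.26039771  0.05860983]
```

View pics/w2.png

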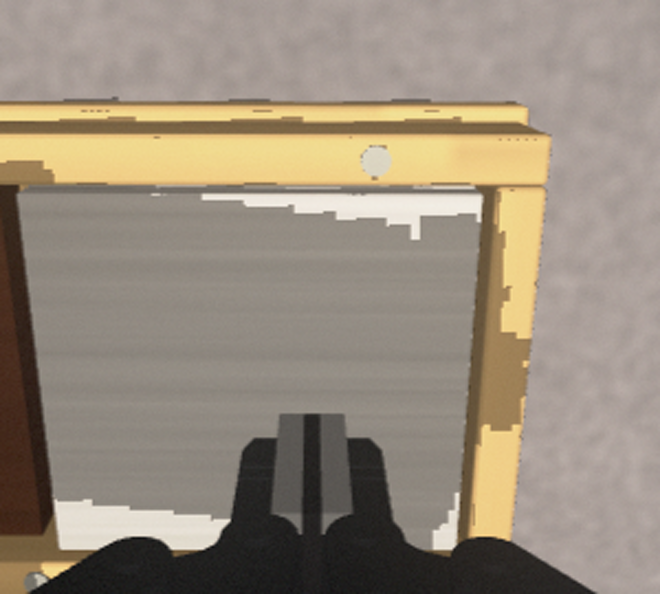

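The fingertips at crop (312,415) are over the plate, a little behind its middle. The plate is unmoved and the gap to it can't be read. I'll continue down gently.

apply_moves:
  plan: "0 0.03 0 0 0 0 1"

```text
clock: 5.5
eef_pos: [559.1, -101.9, 32.8]
tcp_rot: [-1.568, 0.007, 3.097]
contact_force: [-0.0, 0.4, 0.4]
opening: 0.002
```

apply_moves:
  plan: "0 0.03 0 0 0 0 1"

```text
clock: 5.6
eef_pos: [559.1, -101.9, 32.4]
tcp_rot: [-1.568, 0.007, 3.097]
contact_force: [-0.2, -0.2, 0.0]
opening: -0.004
```

apply_moves:
  plan: "0 0.03 0 0 0 0 1"

```text
clock: 5.7
eef_pos: [559.1, -101.9, 32.2]
tcp_rot: [-1.568, 0.007, 3.097]
contact_force: [0.9, -0.1, 0.6]
opening: -0.001
```

apply_moves:
  plan: "0 0.03 0 0 0 0 1"

```text
clock: 5.8
eef_pos: [559.1, -101.9, 31.8]
tcp_rot: [-1.568, 0.007, 3.097]
contact_force: [-1.0, -0.4, -0.6]
opening: 0.0
```

apply_moves:
  plan: "0 0.03 0 0 0 0 1;0 0.03 0 0 0 0 1"

```text
clock: 6.0
eef_pos: [559.1, -101.9, 31.2]
tcp_rot: [-1.568, 0.007, 3.097]
contact_force: [0.8, 0.6, -0.8]
opening: -0.002
```

apply_moves:
  plan: "0 0.03 0 0 0 0 1"

```text
clock: 6.1
eef_pos: [559.1, -101.9, 30.8]
tcp_rot: [-1.568, 0.007, 3.097]
contact_force: [0.8, 0.1, 0.5]
opening: -0.002
```

apply_moves:
  plan: "0 0.03 0 0 0 0 1"

```text
clock: 6.2
eef_pos: [559.1, -101.9, 30.5]
tcp_rot: [-1.568, 0.007, 3.097]
contact_force: [0.7, 0.1, -0.1]
opening: -0.002
```

apply_moves:
  plan: "0 0.03 0 0 0 0 1"

```text
clock: 6.3
eef_pos: [559.1, -101.9, 30.1]
tcp_rot: [-1.568, 0.007, 3.097]
contact_force: [-0.3, 0.3, 0.0]
opening: 0.005
```

```bash
python3 - <<'E'
from h import *
s=r.sense();print(s["eef_pos"],s["contact_force"],s["joint_efforts"],s["wrist_torque"])
im=r.grab_frame("scene");K=cam("scene")
p=proj(K,[s["eef_pos"]])[0];print(p)
x,y=p.astype(int)
cv2.imwrite("pics/s2raw.png",im)
cv2.imwrite("pics/s2.png",cv2.resize(im[y-60:y+40,x-60:x+80],None,fx=5.5,fy=5.5,interpolation=cv2.INTER_CUBIC))
E
```

```text
[ 559.10490836 -101.88834977   30.13957747] [-0.2789465   0.284143    0.00267146] [-5.11894450e-04 -5.90616596e+01 -2.47517145e+01 -7.53924251e-03
 -3.32508667e-02  1.17105760e-06] [-0.04867037  0.00458575  0.02252316]
[281.9700606  180.00383973]
```

View pics/s2.png

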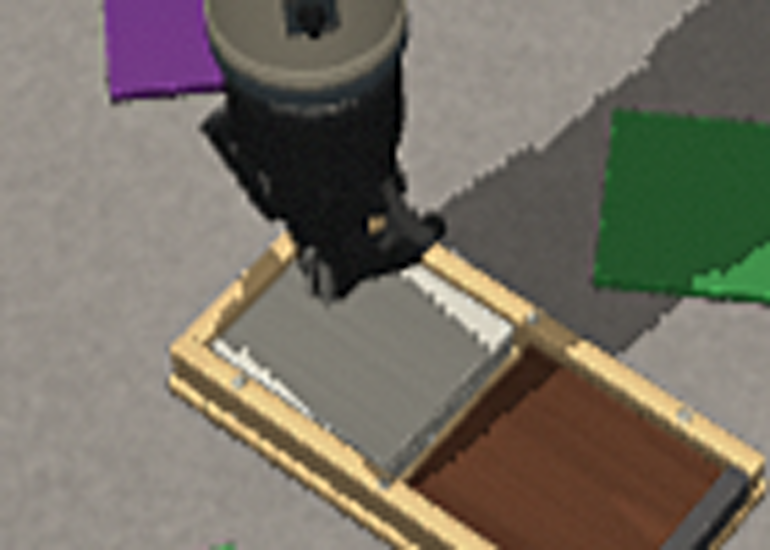

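The scene view shows the plate still in place. The visible fingertip, crop (330,298), lies above the projected TCP at (330,330), and the contact force is zero. So the real tips seem to be higher than the reading says. I'll keep going down gently and rely on force.

apply_moves:
  plan: "0 0.04 0 0 0 0 1;0 0.04 0 0 0 0 1;0 0.04 0 0 0 0 1"

```text
clock: 6.65
eef_pos: [559.1, -101.9, 28.8]
tcp_rot: [-1.568, 0.007, 3.097]
contact_force: [0.1, -0.0, -0.3]
opening: 0.0
```

```bash
python3 - <<'E'
from h import *
s=r.sense();print(s["eef_pos"],s["contact_force"])
K=cam("scene");im=cv2.imread("pics/s2raw.png")
for d in(0,6,10,15,20,30): print(d,proj(K,[s["eef_pos"]+[0,0,d]])[0].round(1))
g=cv2.cvtColor(im,cv2.COLOR_BGR2GRAY)
print(g[166:186,274:292])
w=cv2.cvtColor(r.grab_frame("wrist"),cv2.COLOR_BGR2GRAY)
print(w[222:262:2,304:342:2])
E
```

```text
[ 559.12793484 -101.90661473   28.83613351] [ 0.11056808 -0.01627027 -0.2608268 ]
0 [282.  180.3]
6 [281.9 179.1]
10 [281.8 178.3]
15 [281.7 177.3]
20 [281.6 176.2]
30 [281.3 174.2]
[[ 96  29  82  96  35  21  21  20  19  17  19  15  22  22  21  18  21  20]
 [108  64  73  61  40  45  19  17  17  17  23  22  20  18  20  21  22  18]
 [129  74  48  60  47  80  61  22  20  18  18  23  17  22  18  19  17  12]
 [132 121  51  64  32  89  85  33  21  16  18  22  17  14  12   8   8  27]
 [126 134  99  84  26  86  87  40  17  16  17  18   8  29  58  55 113 117]
 [125 128 118  91  15  86  87  52  20  20  13   9  81 114 118 115 129 128]
 [125 125 112  91  21  84  86  56  21  12   9  77 121 128 125 124 125 123]
 [126 126 120  91  46  65  81  46  13   0  80 120 128 124 121 121 120 122]
 [128 126 128 119 114  90  84  67  69  82 123 128 123 123 121 121 120 119]
 [124 126 129 129 130 121  93 116 122 122 129 124 121 123 123 122 123 121]
 [124 123 126 128 128 129 117 126 128 128 128 125 125 123 123 122 123 121]
 [123 122 123 123 127 127 127 122 122 123 125 125 125 123 124 122 122 123]
 [125 125 124 122 
[... 1503 characters left out ...]
 137 139 136 138 137 138 137 138 138 137 139
  137]
 [142 143 141 141 140 141 139 141 140 142 139 141 139 141 143 143 140 140
  140]
 [143 135  96  96  94  94  94  73  54  56  60  93  94  97  94  93 118 142
  142]
 [144 131  89  90  89  88  88  46  35  38  40  87  88  91  87  90 108 143
  143]
 [137 117  89  87  91  89  88  44  36  38  41  90  90  91  89  91 100 139
  137]
 [138 118  88  92  90  91  89  46  40  37  40  91  88  88  89  89  95 138
  138]
 [140 107  88  90  88  92  87  45  38  37  39  89  89  86  90  92  97 141
  140]
 [133  98  89  88  90  88  88  42  35  34  41  89  89  90  90  88  93 133
  135]
 [ 38  88  88  86  88  88  86  44  36  33  41  88  87  88  88  88  87  39
   39]]
```

Both views put the visible tip about 20 mm behind the reported TCP, so I'll descend on force in 0.5 mm rows.

apply_moves:
  plan: "0 0.06 0 0 0 0 1;0 0.06 0 0 0 0 1;0 0.06 0 0 0 0 1;0 0.06 0 0 0 0 1"

```text
clock: 7.1
eef_pos: [559.1, -101.9, 26.2]
tcp_rot: [-1.568, 0.007, 3.097]
contact_force: [-0.5, -0.6, 0.0]
opening: -0.004
```

apply_moves:
  plan: "0 0.06 0 0 0 0 1;0 0.06 0 0 0 0 1;0 0.06 0 0 0 0 1;0 0.06 0 0 0 0 1"

```text
clock: 7.5
eef_pos: [559.1, -101.9, 23.6]
tcp_rot: [-1.568, 0.007, 3.097]
contact_force: [0.2, 0.0, -0.7]
opening: 0.0
```

apply_moves:
  plan: "0 0.05 0 0 0 0 1;0 0.05 0 0 0 0 1;0 0.05 0 0 0 0 1;0 0.05 0 0 0 0 1"

```text
clock: 7.9
eef_pos: [559.2, -102.0, 21.4]
tcp_rot: [-1.568, 0.007, 3.097]
contact_force: [-0.8, -0.3, 0.0]
opening: -0.001
```

apply_moves:
  plan: "0 0.05 0 0 0 0 1;0 0.05 0 0 0 0 1;0 0.05 0 0 0 0 1"

```text
clock: 8.2
eef_pos: [559.2, -102.0, 19.8]
tcp_rot: [-1.568, 0.007, 3.097]
contact_force: [-0.1, 0.6, 0.6]
opening: 0.0
```

apply_moves:
  plan: "0 0.05 0 0 0 0 1;0 0.05 0 0 0 0 1"

```text
clock: 8.4
eef_pos: [559.2, -102.0, 18.7]
tcp_rot: [-1.568, 0.007, 3.097]
contact_force: [-0.5, -0.8, 0.3]
opening: 0.001
```

apply_moves:
  plan: "0 0.04 0 0 0 0 1;0 0.04 0 0 0 0 1"

```text
clock: 8.6
eef_pos: [559.2, -102.0, 17.8]
tcp_rot: [-1.568, 0.007, 3.097]
contact_force: [-0.4, -0.3, 0.2]
opening: -0.003
```

apply_moves:
  plan: "0 0.03 0 0 0 0 1;0 0.03 0 0 0 0 1"

```text
clock: 8.8
eef_pos: [559.2, -101.9, 17.1]
tcp_rot: [-1.568, 0.007, 3.097]
contact_force: [0.1, -1.1, 0.4]
opening: 0.002
```

apply_moves:
  plan: "0 0.03 0 0 0 0 1;0 0.03 0 0 0 0 1"

```text
clock: 9.0
eef_pos: [559.2, -102.0, 16.5]
tcp_rot: [-1.568, 0.007, 3.097]
contact_force: [0.0, 0.3, -0.2]
opening: -0.0
```

apply_moves:
  plan: "0 0.03 0 0 0 0 1"

```text
clock: 9.1
eef_pos: [559.2, -102.0, 16.1]
tcp_rot: [-1.568, 0.007, 3.097]
contact_force: [-0.7, -0.1, 0.1]
opening: 0.002
```

apply_moves:
  plan: "0 0.03 0 0 0 0 1"

```text
clock: 9.2
eef_pos: [559.2, -101.9, 15.9]
tcp_rot: [-1.568, 0.007, 3.097]
contact_force: [0.2, -0.3, -0.1]
opening: 0.002
```

apply_moves:
  plan: "0 0.03 0 0 0 0 1"

```text
clock: 9.3
eef_pos: [559.2, -102.0, 15.5]
tcp_rot: [-1.568, 0.007, 3.097]
contact_force: [-0.2, -0.3, 0.4]
opening: -0.0
```

apply_moves:
  plan: "0 0.03 0 0 0 0 1;0 0.03 0 0 0 0 1"

```text
clock: 9.5
eef_pos: [559.2, -102.0, 14.8]
tcp_rot: [-1.568, 0.007, 3.097]
contact_force: [0.2, -0.6, 0.3]
opening: 0.001
```

apply_moves:
  plan: "0 0.03 0 0 0 0 1;0 0.03 0 0 0 0 1"

```text
clock: 9.7
eef_pos: [559.2, -102.0, 14.2]
tcp_rot: [-1.568, 0.007, 3.097]
contact_force: [-0.6, -0.3, -0.5]
opening: 0.003
```

apply_moves:
  plan: "0 0.03 0 0 0 0 1;0 0.03 0 0 0 0 1"

```text
clock: 9.9
eef_pos: [559.3, -102.0, 13.5]
tcp_rot: [-1.568, 0.007, 3.097]
contact_force: [-0.3, -0.2, -1.0]
opening: -0.002
```

apply_moves:
  plan: "0 0.03 0 0 0 0 1;0 0.03 0 0 0 0 1"

```text
clock: 10.1
eef_pos: [559.3, -102.0, 12.9]
tcp_rot: [-1.568, 0.007, 3.097]
contact_force: [-0.1, 0.3, 0.8]
opening: 0.005
```

```bash
python3 - <<'E'
from h import *
s=r.sense();print(s["eef_pos"],s["contact_force"],s["qpos"])
im=r.grab_frame("scene");K=cam("scene")
print(proj(K,[[559.2,-102,36],[559.2+10,-102,36],[559.2-10,-102,36]]).round(1))
cv2.imwrite("pics/s3.png",cv2.resize(im[140:210,240:340],None,fx=7.5,fy=7.5,interpolation=cv2.INTER_CUBIC))
E
```

```text
[ 559.25134203 -101.99406763   12.91233742] [-0.13891026  0.31600651  0.80050052] [-0.1818113   0.49473611  1.89255469 -0.00268316  0.74672252  1.43567824]
[[281.8 178.8]
 [279.5 181.4]
 [284.  176.3]]
```

View pics/s3.png

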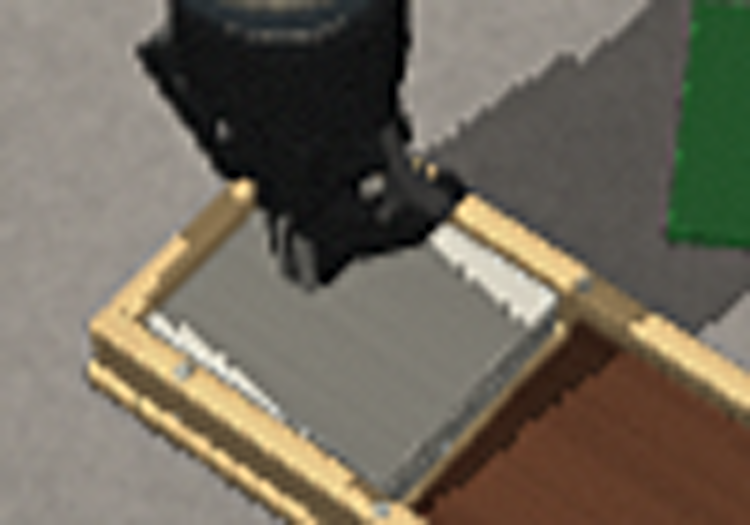

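The tip pixel (281.7,178.7), allowing for the tip's near corner, suggests it is still 10–18 mm above the plate. I'm continuing down.

apply_moves:
  plan: "0 0.06 0 0 0 0 1;0 0.06 0 0 0 0 1;0 0.06 0 0 0 0 1;0 0.06 0 0 0 0 1"

```text
clock: 10.55
eef_pos: [559.3, -102.0, 10.3]
tcp_rot: [-1.568, 0.007, 3.097]
contact_force: [-1.0, -0.4, 0.1]
opening: -0.004
```

apply_moves:
  plan: "0 0.05 0 0 0 0 1;0 0.05 0 0 0 0 1;0 0.05 0 0 0 0 1"

```text
clock: 10.85
eef_pos: [559.2, -102.0, 8.6]
tcp_rot: [-1.568, 0.007, 3.097]
contact_force: [-0.2, 0.5, -0.4]
opening: 0.003
```

apply_moves:
  plan: "0 0.05 0 0 0 0 1;0 0.05 0 0 0 0 1;0 0.05 0 0 0 0 1"

```text
clock: 11.15
eef_pos: [559.3, -102.0, 7.0]
tcp_rot: [-1.568, 0.007, 3.097]
contact_force: [0.0, 0.2, 0.2]
opening: 0.001
```

apply_moves:
  plan: "0 0.05 0 0 0 0 1;0 0.05 0 0 0 0 1"

```text
clock: 11.35
eef_pos: [559.3, -102.0, 5.9]
tcp_rot: [-1.568, 0.007, 3.097]
contact_force: [0.5, 0.6, -0.1]
opening: 0.002
```

apply_moves:
  plan: "0 0.05 0 0 0 0 1;0 0.05 0 0 0 0 1"

```text
clock: 11.55
eef_pos: [559.3, -102.0, 4.8]
tcp_rot: [-1.568, 0.007, 3.097]
contact_force: [-0.2, 1.0, 0.7]
opening: -0.0
```

```bash
python3 - <<'E'
from h import *
s=r.sense();q=dict(s);q["eef_pos"]=np.array([559.1,-101.9,33.15]);K=cam("wrist",q)
P=[(398.2,147.3),(390,309),(207,309),(189,147.3)]
for z in(36,56,76):
    w=ray(K,P,z)[:,:2];print(z,np.linalg.norm(w-np.roll(w,1,0),axis=1).round(1),w.mean(0).round(1))
im=r.grab_frame("wrist");cv2.imwrite("pics/w4.png",cv2.resize(im[60:360,160:480],None,fx=2,fy=2,interpolation=cv2.INTER_CUBIC))
print(s["eef_pos"])
E
```

```text
36 [107.5  98.8 110.5  98.6] [560.  -87.8]
56 [95.4 87.7 98.1 87.5] [569.5 -89.7]
76 [83.3 76.6 85.6 76.4] [578.9 -91.6]
[ 559.30925738 -102.01739612    4.81936098]
```

View pics/w4.png

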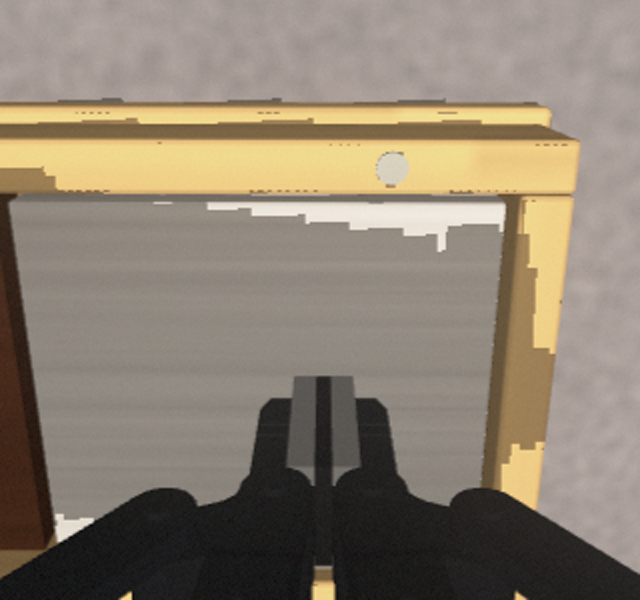

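Plate size and pose still agree: it measures 98.7 x 109 mm at z=36. The pad ends, crop (322,377), are therefore about 39 mm short of the nominal TCP. I expect contact at a reading of about -3.

apply_moves:
  plan: "0 0.05 0 0 0 0 1;0 0.05 0 0 0 0 1;0 0.05 0 0 0 0 1"

```text
clock: 11.9
eef_pos: [559.3, -102.0, 3.2]
tcp_rot: [-1.568, 0.007, 3.097]
contact_force: [-0.7, 0.1, 0.3]
opening: -0.001
```

apply_moves:
  plan: "0 0.04 0 0 0 0 1;0 0.04 0 0 0 0 1"

```text
clock: 12.1
eef_pos: [559.3, -102.0, 2.3]
tcp_rot: [-1.568, 0.007, 3.097]
contact_force: [-0.2, -0.7, -0.4]
opening: -0.002
```

apply_moves:
  plan: "0 0.04 0 0 0 0 1;0 0.04 0 0 0 0 1"

```text
clock: 12.3
eef_pos: [559.3, -102.0, 1.4]
tcp_rot: [-1.568, 0.007, 3.097]
contact_force: [0.7, 0.3, 0.0]
opening: 0.002
```

apply_moves:
  plan: "0 0.04 0 0 0 0 1;0 0.04 0 0 0 0 1"

```text
clock: 12.5
eef_pos: [559.3, -102.0, 0.5]
tcp_rot: [-1.568, 0.007, 3.097]
contact_force: [0.4, 1.3, 0.6]
opening: -0.001
```

apply_moves:
  plan: "0 0.04 0 0 0 0 1;0 0.04 0 0 0 0 1"

```text
clock: 12.7
eef_pos: [559.4, -102.0, -0.3]
tcp_rot: [-1.568, 0.007, 3.097]
contact_force: [-0.3, 0.2, 0.1]
opening: -0.0
```

apply_moves:
  plan: "0 0.03 0 0 0 0 1;0 0.03 0 0 0 0 1"

```text
clock: 12.9
eef_pos: [559.3, -102.0, -1.0]
tcp_rot: [-1.568, 0.007, 3.097]
contact_force: [0.0, -0.2, -0.9]
opening: 0.002
```

apply_moves:
  plan: "0 0.03 0 0 0 0 1;0 0.03 0 0 0 0 1"

```text
clock: 13.1
eef_pos: [559.4, -102.0, -1.7]
tcp_rot: [-1.568, 0.007, 3.097]
contact_force: [0.7, -0.2, -0.4]
opening: -0.002
```

apply_moves:
  plan: "0 0.03 0 0 0 0 1;0 0.03 0 0 0 0 1"

```text
clock: 13.3
eef_pos: [559.4, -102.0, -2.0]
tcp_rot: [-1.568, 0.007, 3.097]
contact_force: [-1.4, 0.6, 8.3]
opening: -0.001
```

apply_moves:
  plan: "0 0.03 0 0 0 0 1"

```text
clock: 13.4
eef_pos: [559.4, -102.0, -2.0]
tcp_rot: [-1.568, 0.007, 3.097]
contact_force: [-1.7, 0.9, 5.9]
opening: -0.001
```

apply_moves:
  plan: "0 0.03 0 0 0 0 1"

```text
clock: 13.5
eef_pos: [559.4, -102.0, -2.0]
tcp_rot: [-1.568, 0.007, 3.097]
contact_force: [-0.8, 0.5, 5.0]
opening: -0.0
```

apply_moves:
  plan: "0 0.03 0 0 0 0 1"

```text
clock: 13.6
eef_pos: [559.4, -102.0, -2.0]
tcp_rot: [-1.568, 0.007, 3.097]
contact_force: [-1.1, 0.7, 4.7]
opening: -0.0
```

Contact is at a reading of -2.0, and 0.3 mm per row holds about 5 N. Now I'll slide with 0.36 mm.

apply_moves:
  plan: "0 0.036 0 0 0 0 1;0 0.036 0 0 0 0 1;0 0.036 -0.1 0 0 0 1;0 0.036 -0.1 0 0 0 1"

```text
clock: 14.0
eef_pos: [560.0, -100.7, -2.0]
tcp_rot: [-1.567, 0.008, 3.097]
contact_force: [-1.7, -1.3, 6.1]
opening: -0.005
```

apply_moves:
  plan: "0 0.036 -0.15 0 0 0 1;0 0.036 -0.15 0 0 0 1;0 0.036 -0.15 0 0 0 1;0 0.036 -0.15 0 0 0 1"

```text
clock: 14.4
eef_pos: [562.1, -96.3, -2.0]
tcp_rot: [-1.565, 0.012, 3.098]
contact_force: [-0.9, -2.4, 5.7]
opening: -0.001
```

```bash
python3 - <<'E'
from h import *
s=r.sense();im=r.grab_frame("top")
a=cv2.imread("pics/t1.png")
print(s["eef_pos"],s["tcp_rot"])
im2=r.grab_frame("scene");im2=cv2.resize(im2[140:250,240:380],None,fx=5,fy=5,interpolation=cv2.INTER_CUBIC)
cv2.imwrite("pics/s5.png",im2)
w=r.grab_frame("wrist");cv2.imwrite("pics/w5.png",w)
E
```

```text
[562.08570915 -96.29357344  -1.98084414] [-1.56468609  0.01195304  3.0979976 ]
```

```bash
cat >> h.py <<'E'
D=np.array([.0455,.999])
def edges(w=None,z=36,rows=range(150,240,5)):
    s=r.sense();w=r.grab_frame("wrist") if w is None else w;K=cam("wrist",s)
    h=cv2.cvtColor(w,cv2.COLOR_BGR2HSV);g=(h[...,1]<40)&(h[...,2]>90)
    F=[];B=[]
    for q in rows:
        c=np.flatnonzero(g[q,60:420])+60
        if len(c)<20: continue
        runs=np.split(c,np.flatnonzero(np.diff(c)>60)+1);u=max(runs,key=len)
        F.append((u[0],q));B.append((u[-1],q))
    f=ray(K,F,z)[:,:2]@D+1.2;b=ray(K,B,z)[:,:2]@D+1.2
    print("eef",s["eef_pos"].round(1),"tip jig y",(s["eef_pos"][:2]@D+1.2).round(1),"x off",(s["eef_pos"][:2]@[.999,-.0455]-563.3).round(1),"F",s["contact_force"].round(1))
    print("front jig y",np.median(f).round(1),"rear",np.median(b).round(1),F[0],F[-1],B[0],B[-1])
E
python3 - <<'E'
from h import *
edges(cv2.imread("pics/w5.png"))
v=np.load("pics/w1.npy");S={"eef_pos":v[:3],"tcp_rot":v[3:],"contact_force":v[:3]*0}
import h;
class X: pass
x=X();x.sense=lambda:S;x.get_calibration=r.get_calibration;h.r=x
edges(cv2.imread("pics/w1.png"),rows=range(140,220,5))
E
```

```text
eef [562.1 -96.1  -2. ] tip jig y -69.3 x off 2.7 F [-1.2 -1.6  5.7]
front jig y -0.6 rear -111.1 (np.int64(143), 150) (np.int64(169), 235) (np.int64(158), 150) (np.int64(417), 235)
eef [ 546.  -111.7  123.1] tip jig y -85.6 x off -12.7 F [ 0. -0.  0.]
front jig y -6.9 rear -163.3 (np.int64(218), 140) (np.int64(227), 215) (np.int64(419), 140) (np.int64(419), 215)
```

The plate front went from about -6.5 to -0.6, so the plate follows the fingertip (+5.6). I'll continue, countering the small x and tilt drift.

apply_moves:
  plan: "0.05 0.036 -0.15 -0.05 0 -0.12 1;0.05 0.036 -0.15 -0.05 0 -0.12 1;0.05 0.036 -0.15 -0.05 0 -0.12 1;0.05 0.036 -0.15 -0.05 0 -0.12 1;0.05 0.036 -0.15 -0.05 0 -0.12 1;0.05 0.036 -0.15 -0.05 0 -0.12 1"

```text
clock: 15.15
eef_pos: [563.0, -89.0, -2.0]
tcp_rot: [-1.567, 0.006, 3.099]
contact_force: [0.1, -3.4, 5.6]
opening: 0.001
```

apply_moves:
  plan: "0.08 0.038 -0.15 -0.05 0 -0.1 1;0.08 0.038 -0.15 -0.05 0 -0.1 1;0.08 0.038 -0.15 -0.05 0 -0.1 1;0.08 0.038 -0.15 -0.05 0 -0.1 1;0.08 0.038 -0.15 -0.05 0 -0.1 1;0.08 0.038 -0.15 -0.05 0 -0.1 1"

```text
clock: 15.75
eef_pos: [562.9, -81.4, -2.0]
tcp_rot: [-1.57, 0.003, 3.1]
contact_force: [0.3, -2.0, 5.2]
opening: -0.003
```

```bash
python3 - <<'E'
from h import *
edges()
E
```

```text
eef [562.9 -81.4  -2. ] tip jig y -54.5 x off 2.8 F [ 0.3 -2.   5.2]
front jig y -0.4 rear -96.3 (np.int64(179), 150) (np.int64(201), 235) (np.int64(193), 150) (np.int64(419), 235)
```

```bash
python3 - <<'E'
from h import *
a=r.grab_frame("wrist");b=cv2.resize(r.grab_frame("scene")[140:250,240:380],(640,503),interpolation=cv2.INTER_CUBIC)
a=a[60:300,80:480];cv2.imwrite("pics/v9.png",np.hstack([cv2.resize(a,(400,240)),b[60:300,100:500]]).repeat(1,0))
cv2.imwrite("pics/v9.png",np.vstack([cv2.resize(a,(500,300)),cv2.resize(b[60:400,60:640],(500,293))]))
E
```

```text
(no output)
```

View pics/v9.png

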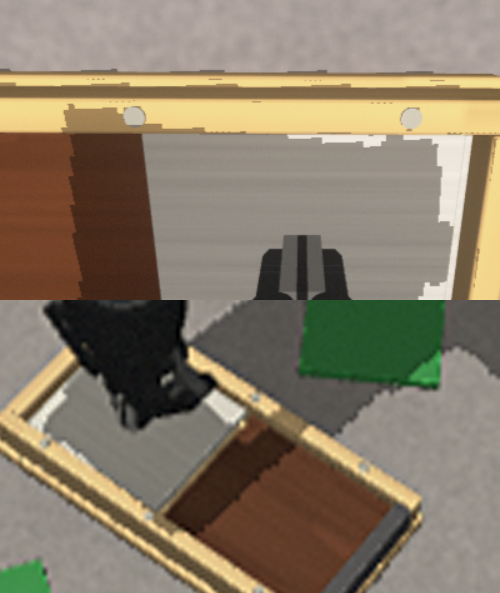

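The wrist crop shows the plate front at column 145 (jig -0.4), and the scene agrees. The plate went about 6 mm, then the tip slipped, probably because the tip's +x drift pressed the plate against the far rail. I'll lift, recentre and press slightly harder.

apply_moves:
  plan: "0 -0.3 0 0 0 0 1;0 -0.1 0 0 0 0 1;0.15 0 0.9 0 0 0 1;0.15 0 0.8 0 0 0 1;0 0 0 0 0 0 1;0 0 0 0 0 0 1"

```text
clock: 16.5
eef_pos: [557.9, -99.3, 1.4]
tcp_rot: [-1.571, 0.001, 3.099]
contact_force: [-0.3, -0.0, -0.2]
opening: -0.0
```

```bash
python3 - <<'E'
from h import *
edges();print(r.sense()["tcp_rot"])
E
```

```text
eef [557.9 -99.3   1.4] tip jig y -72.6 x off -1.4 F [-0.3 -0.  -0.2]
front jig y -0.7 rear -112.2 (np.int64(153), 160) (np.int64(165), 235) (np.int64(415), 160) (np.int64(408), 235)
[-1.57065317e+00  1.09683100e-03  3.09943869e+00]
```

apply_moves:
  plan: "0 0.1 0 0 0 0 1;0 0.1 0 0 0 0 1;0 0.05 0 0 0 0 1;0 0.04 0 0 0 0 1;0 0.04 0 0 0 0 1;0 0.04 0 0 0 0 1;0 0.04 0 0 0 0 1;0 0.04 0 0 0 0 1"

```text
clock: 17.35
eef_pos: [557.9, -98.9, -2.0]
tcp_rot: [-1.57, 0.001, 3.1]
contact_force: [-1.6, -1.1, 6.0]
opening: 0.003
```

apply_moves:
  plan: "0.03 0.04 -0.05 0 0 0 1;0.03 0.04 -0.05 0 0 0 1;0.03 0.04 -0.05 0 0 0 1;0.03 0.04 -0.05 0 0 0 1;0.03 0.04 -0.05 0 0 0 1;0.03 0.04 -0.05 0 0 0 1"

```text
clock: 17.95
eef_pos: [558.6, -97.8, -2.0]
tcp_rot: [-1.567, 0.005, 3.102]
contact_force: [-0.9, -2.6, 4.8]
opening: 0.003
```

```bash
python3 - <<'E'
from h import *
edges();print(r.sense()["tcp_rot"])
E
```

```text
eef [558.6 -97.8  -2. ] tip jig y -71.0 x off -0.8 F [-0.9 -2.6  4.8]
front jig y -0.6 rear -112.0 (np.int64(362), 150) (np.int64(165), 235) (np.int64(374), 150) (np.int64(414), 235)
[-1.5671102   0.00548057  3.10191564]
```

apply_moves:
  plan: "0.03 0.05 -0.1 -0.05 0 -0.08 1;0.03 0.05 -0.1 -0.05 0 -0.08 1;0.03 0.05 -0.1 -0.05 0 -0.08 1;0.03 0.05 -0.1 -0.05 0 -0.08 1"

```text
clock: 18.4
eef_pos: [559.4, -95.4, -2.0]
tcp_rot: [-1.568, 0.004, 3.103]
contact_force: [-2.1, -3.9, 6.3]
opening: 0.002
```

apply_moves:
  plan: "0.03 0.05 -0.1 -0.05 0 -0.08 1;0.03 0.05 -0.1 -0.05 0 -0.08 1;0.03 0.05 -0.1 -0.05 0 -0.08 1;0.03 0.05 -0.1 -0.05 0 -0.08 1"

```text
clock: 18.8
eef_pos: [559.7, -93.3, -2.1]
tcp_rot: [-1.569, 0.0, 3.104]
contact_force: [-2.4, -3.4, 7.0]
opening: 0.003
```

```bash
python3 - <<'E'
from h import *
edges(rows=range(175,240,5));print(r.sense()["tcp_rot"])
E
```

```text
eef [559.7 -93.3  -2.1] tip jig y -66.5 x off 0.0 F [-2.4 -3.4  7. ]
front jig y 0.9 rear -108.5 (np.int64(163), 175) (np.int64(172), 235) (np.int64(419), 175) (np.int64(419), 235)
[-1.56861502e+00  3.82198094e-04  3.10434917e+00]
```

apply_moves:
  plan: "0.08 0.044 -0.1 -0.05 0.1 -0.03 1;0.08 0.044 -0.1 -0.05 0.1 -0.03 1;0.08 0.044 -0.1 -0.05 0.1 -0.03 1;0.08 0.044 -0.1 -0.05 0.1 -0.03 1"

```text
clock: 19.25
eef_pos: [559.6, -90.4, -2.0]
tcp_rot: [-1.57, 0.004, 3.098]
contact_force: [-0.8, -2.7, 6.3]
opening: 0.001
```

apply_moves:
  plan: "0.08 0.044 -0.1 -0.05 0.1 -0.03 1;0.08 0.044 -0.1 -0.05 0.1 -0.03 1;0.08 0.044 -0.1 -0.05 0.1 -0.03 1;0.08 0.044 -0.1 -0.05 0.1 -0.03 1"

```text
clock: 19.65
eef_pos: [559.6, -87.2, -2.0]
tcp_rot: [-1.572, 0.008, 3.091]
contact_force: [-0.7, -1.7, 6.0]
opening: -0.004
```

```bash
python3 - <<'E'
from h import *
edges(rows=range(175,240,5));print(r.sense()["tcp_rot"])
E
```

```text
eef [559.6 -87.2  -2. ] tip jig y -60.5 x off -0.3 F [-0.7 -1.7  6. ]
front jig y 6.6 rear -103.0 (np.int64(163), 175) (np.int64(172), 235) (np.int64(419), 175) (np.int64(419), 235)
[-1.57222827  0.0078275   3.09100143]
```

The plate is following now, with its front at +6.6. I'll keep the same settings.

apply_moves:
  plan: "0.08 0.044 -0.12 0 -0.05 -0.08 1;0.08 0.044 -0.12 0 -0.05 -0.08 1;0.08 0.044 -0.12 0 -0.05 -0.08 1;0.08 0.044 -0.12 0 -0.05 -0.08 1;0.08 0.044 -0.12 0 -0.05 -0.08 1;0.08 0.044 -0.12 0 -0.05 -0.08 1"

```text
clock: 20.3
eef_pos: [559.5, -81.2, -2.0]
tcp_rot: [-1.57, 0.008, 3.097]
contact_force: [0.1, -2.8, 5.8]
opening: -0.003
```

apply_moves:
  plan: "0.08 0.044 -0.12 0 -0.05 -0.08 1;0.08 0.044 -0.12 0 -0.05 -0.08 1;0.08 0.044 -0.12 0 -0.05 -0.08 1;0.08 0.044 -0.12 0 -0.05 -0.08 1;0.08 0.044 -0.12 0 -0.05 -0.08 1;0.08 0.044 -0.12 0 -0.05 -0.08 1"

```text
clock: 20.9
eef_pos: [559.5, -75.2, -2.0]
tcp_rot: [-1.567, 0.008, 3.104]
contact_force: [0.3, -2.5, 6.2]
opening: 0.001
```

```bash
python3 - <<'E'
from h import *
edges(rows=range(175,240,5));print(r.sense()["tcp_rot"])
E
```

```text
eef [559.5 -75.2  -2. ] tip jig y -48.5 x off -0.9 F [ 0.3 -2.5  6.2]
front jig y 18.1 rear -90.5 (np.int64(166), 175) (np.int64(173), 235) (np.int64(419), 175) (np.int64(419), 235)
[-1.56691981  0.00789134  3.10375298]
```

apply_moves:
  plan: "0.06 0.044 -0.12 -0.04 0.06 -0.12 1;0.06 0.044 -0.12 -0.04 0.06 -0.12 1;0.06 0.044 -0.12 -0.04 0.06 -0.12 1;0.06 0.044 -0.12 -0.04 0.06 -0.12 1;0.06 0.044 -0.12 -0.04 0.06 -0.12 1;0.06 0.044 -0.12 -0.04 0.06 -0.12 1"

```text
clock: 21.55
eef_pos: [559.7, -69.3, -2.0]
tcp_rot: [-1.569, 0.002, 3.099]
contact_force: [-0.7, -1.4, 6.7]
opening: -0.001
```

apply_moves:
  plan: "0.06 0.044 -0.12 -0.04 0.04 -0.1 1;0.06 0.044 -0.12 -0.04 0.04 -0.1 1;0.06 0.044 -0.12 -0.04 0.04 -0.1 1;0.06 0.044 -0.12 -0.04 0.04 -0.1 1;0.06 0.044 -0.12 -0.04 0.04 -0.1 1;0.06 0.044 -0.12 -0.04 0.04 -0.1 1"

```text
clock: 22.15
eef_pos: [559.9, -63.4, -2.0]
tcp_rot: [-1.57, -0.002, 3.095]
contact_force: [-0.2, -3.4, 6.5]
opening: -0.001
```

```bash
python3 - <<'E'
from h import *
edges(rows=range(175,240,5));print(r.sense()["tcp_rot"])
E
```

```text
eef [559.9 -63.4  -2. ] tip jig y -36.6 x off -1.1 F [-0.2 -3.4  6.5]
front jig y 29.6 rear -78.9 (np.int64(165), 175) (np.int64(173), 235) (np.int64(419), 175) (np.int64(419), 235)
[-1.57020357e+00 -2.17579587e-03  3.09543730e+00]
```

apply_moves:
  plan: "0.06 0.043 -0.12 -0.03 0 -0.05 1;0.06 0.043 -0.12 -0.03 0 -0.05 1;0.06 0.043 -0.12 -0.03 0 -0.05 1;0.06 0.043 -0.12 -0.03 0 -0.05 1;0.06 0.043 -0.12 -0.03 0 -0.05 1;0.06 0.043 -0.12 -0.03 0 -0.05 1"

```text
clock: 22.8
eef_pos: [560.4, -57.3, -2.0]
tcp_rot: [-1.571, -0.0, 3.097]
contact_force: [-0.2, -3.0, 6.9]
opening: 0.001
```

apply_moves:
  plan: "0.06 0.043 -0.12 -0.03 0 -0.05 1;0.06 0.043 -0.12 -0.03 0 -0.05 1;0.06 0.043 -0.12 -0.03 0 -0.05 1;0.06 0.043 -0.12 -0.03 0 -0.05 1;0.06 0.043 -0.12 -0.03 0 -0.05 1;0.06 0.043 -0.12 -0.03 0 -0.05 1"

```text
clock: 23.4
eef_pos: [560.8, -51.2, -2.0]
tcp_rot: [-1.572, 0.002, 3.098]
contact_force: [-0.9, -3.1, 7.0]
opening: -0.0
```

```bash
python3 - <<'E'
from h import *
edges(rows=range(175,240,5));print(r.sense()["tcp_rot"])
E
```

```text
eef [560.8 -51.2  -2. ] tip jig y -24.5 x off -0.8 F [-0.9 -3.1  7. ]
front jig y 41.8 rear -66.7 (np.int64(165), 175) (np.int64(174), 235) (np.int64(419), 175) (np.int64(419), 235)
[-1.57196108e+00  1.71617178e-03  3.09762848e+00]
```

apply_moves:
  plan: "0.06 0.037 -0.12 0 0 -0.05 1;0.06 0.037 -0.12 0 0 -0.05 1;0.06 0.037 -0.12 0 0 -0.05 1;0.06 0.037 -0.12 0 0 -0.05 1;0.06 0.037 -0.12 0 0 -0.05 1;0.06 0.037 -0.12 0 0 -0.05 1;0.06 0.037 -0.12 0 0 -0.05 1;0.06 0.037 -0.12 0 0 -0.05 1"

```text
clock: 24.25
eef_pos: [561.2, -42.6, -2.0]
tcp_rot: [-1.569, 0.004, 3.099]
contact_force: [-0.5, -2.6, 6.6]
opening: 0.001
```

The plate has moved about 57 mm. I'll lift off and go behind its rear edge.

apply_moves:
  plan: "0 -0.3 0 0 0 0 1;0 -0.6 0 0 0 0 1;0 -0.8 0 0 0 0 1;0 0 1.5 0 0 0 1;0 0 1.8 0 0 0 1;0 0 1.8 0 0 0 1;0 0 1.4 0 0 0 1;0 0 0 0 0 0 1;0 0 0 0 0 0 1"

```text
clock: 25.15
eef_pos: [557.4, -111.5, 16.9]
tcp_rot: [-1.57, 0.003, 3.099]
contact_force: [0.3, 0.1, 0.8]
opening: 0.001
```

```bash
python3 - <<'E'
from h import *
edges(rows=range(175,220,5));s=r.sense();print(s["tcp_rot"])
w=r.grab_frame("wrist");cv2.imwrite("pics/w10.png",w)
E
```

```text
eef [ 557.4 -111.5   16.9] tip jig y -84.8 x off -1.4 F [0.3 0.1 0.8]
front jig y 43.0 rear -132.2 (np.int64(60), 175) (np.int64(60), 215) (np.int64(419), 175) (np.int64(419), 215)
[-1.56988397  0.00330164  3.09941187]
```

View pics/w10.png

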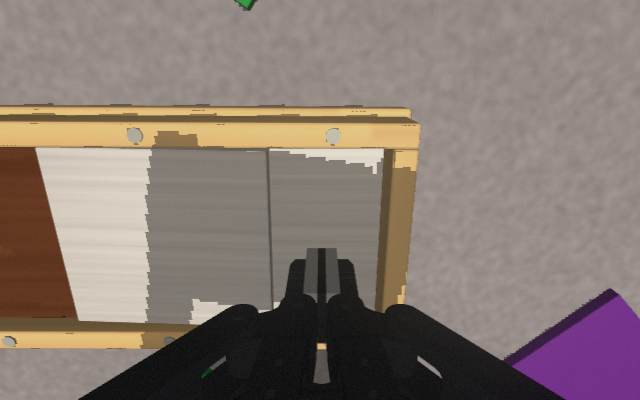

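The wrist view shows the top plate's rear edge as a dark line from (267,150) to (272,300), with the middle plate visible behind it up to the wall at column 384.

```bash
python3 - <<'E'
from h import *
s=r.sense();K=cam("wrist",s)
for n,p,z in(("rear",[(267,152),(272,300)],36),("mid rear",[(383,160),(377,290)],28),("front",[(36,150),(77,318)],36)):
    w=ray(K,p,z)[:,:2];print(n,w.round(1),(w@D+1.2).round(1))
E
```

```text
rear [[609.2 -87.4]
 [527.6 -82.6]] [-58.4 -57.3]
mid rear [[ 601.2 -143.1]
 [ 526.  -140.9]] [-114.4 -115.6]
front [[614.6  20.3]
 [520.4  26.4]] [49.4 51.2]
```

The rear edge is at jig -58 and the middle plate is still at about -115. I'll descend behind the plate so the tip is at about z=31 (reading -7), 3 mm above the middle plate.

apply_moves:
  plan: "0 0.5 0 0 0 0 1;0 0.5 0 0 0 0 1;0 0.5 0 0 0 0 1;0 0.3 0 0 0 0 1;0 0.2 0 0 0 0 1;0 0 0 0 0 0 1"

```text
clock: 25.85
eef_pos: [557.0, -108.7, -5.7]
tcp_rot: [-1.57, 0.002, 3.103]
contact_force: [-0.1, 0.9, 0.3]
opening: 0.003
```

apply_moves:
  plan: "0 0.08 -0.2 0 0.2 0 1;0 0 -0.3 0 0.2 0 1;0 0 -0.2 0 0 0 1;0 0 -0.1 0 0 0 1;0 0 -0.1 0 0 0 1"

```text
clock: 26.35
eef_pos: [557.9, -99.0, -6.2]
tcp_rot: [-1.57, 0.002, 3.095]
contact_force: [0.1, 0.2, -0.2]
opening: -0.001
```

apply_moves:
  plan: "0 0 -0.1 0 0 0 1;0 0 -0.1 0 0 0 1;0 0 -0.1 0 0 0 1;0 0 -0.1 0 0 0 1"

```text
clock: 26.75
eef_pos: [558.2, -94.7, -5.9]
tcp_rot: [-1.57, 0.003, 3.095]
contact_force: [0.4, -0.5, 0.2]
opening: 0.001
```

apply_moves:
  plan: "0 0 -0.1 0 0 0 1;0 0 -0.1 0 0 0 1;0 0 -0.1 0 0 0 1;0 0 -0.1 0 0 0 1"

```text
clock: 27.15
eef_pos: [558.4, -90.4, -6.0]
tcp_rot: [-1.57, 0.003, 3.095]
contact_force: [-0.2, -0.6, 0.2]
opening: -0.006
```

apply_moves:
  plan: "0 0 -0.12 0 0 0 1;0 0 -0.12 0 0 0 1;0 0 -0.12 0 0 0 1;0 0 -0.12 0 0 0 1;0 0 -0.12 0 0 0 1;0 0 -0.12 0 0 0 1;0 0 -0.12 0 0 0 1;0 0 -0.12 0 0 0 1"

```text
clock: 27.95
eef_pos: [558.8, -80.2, -6.1]
tcp_rot: [-1.57, 0.003, 3.095]
contact_force: [0.3, 0.2, -1.1]
opening: -0.003
```

apply_moves:
  plan: "0 0 -0.15 0 0 0 1;0 0 -0.15 0 0 0 1;0 0 -0.15 0 0 0 1;0 0 -0.15 0 0 0 1;0 0 -0.15 0 0 0 1;0 0 -0.15 0 0 0 1;0 0 -0.15 0 0 0 1;0 0 -0.15 0 0 0 1"

```text
clock: 28.75
eef_pos: [559.4, -67.1, -6.0]
tcp_rot: [-1.57, 0.003, 3.095]
contact_force: [0.1, 0.4, -0.2]
opening: 0.001
```

```bash
python3 - <<'E'
from h import *
edges(rows=range(175,220,5));s=r.sense()
w=r.grab_frame("wrist");cv2.imwrite("pics/w11.png",w)
E
```

```text
eef [559.4 -67.1  -6. ] tip jig y -40.4 x off -1.4 F [ 0.1  0.4 -0.2]
front jig y 69.1 rear -81.0 (np.int64(60), 175) (np.int64(60), 215) (np.int64(419), 175) (np.int64(419), 215)
```

View pics/w11.png

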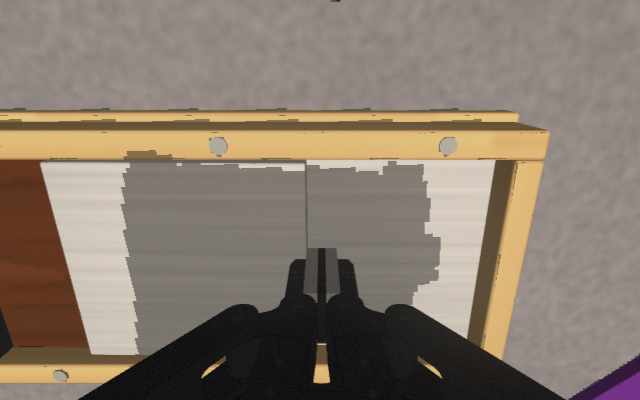

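The view shows the rear edge at column 306, flush with the pads' front face, and the front edge at columns 41–90 on the bed. The middle plate is undisturbed. I'll keep pushing, lowering the tip by 1.5 mm.

apply_moves:
  plan: "0 0.03 -0.14 0 0 0 1;0 0.03 -0.14 0 0 0 1;0 0.03 -0.14 0 0 0 1;0 0.03 -0.14 0 0 0 1;0 0.03 -0.14 0 0 0 1;0 0 -0.14 0 0 0 1;0 0 -0.14 0 0 0 1;0 0 -0.14 0 0 0 1"

```text
clock: 29.65
eef_pos: [560.2, -55.2, -7.5]
tcp_rot: [-1.57, 0.003, 3.095]
contact_force: [-0.2, 0.1, 0.5]
opening: 0.004
```

apply_moves:
  plan: "0 0 -0.14 0 0 0 1;0 0 -0.14 0 0 0 1;0 0 -0.14 0 0 0 1;0 0 -0.14 0 0 0 1;0 0 -0.14 0 0 0 1;0 0 -0.14 0 0 0 1;0 0 -0.14 0 0 0 1;0 0 -0.14 0 0 0 1"

```text
clock: 30.45
eef_pos: [560.6, -42.9, -7.7]
tcp_rot: [-1.57, 0.003, 3.095]
contact_force: [-0.3, -0.5, -0.0]
opening: 0.005
```

apply_moves:
  plan: "0 0 -0.12 0 0 0 1;0 0 -0.12 0 0 0 1;0 0 -0.12 0 0 0 1;0 0 -0.12 0 0 0 1;0 0 -0.12 0 0 0 1;0 0 -0.12 0 0 0 1;0 0 -0.12 0 0 0 1"

```text
clock: 31.15
eef_pos: [560.9, -33.7, -7.7]
tcp_rot: [-1.57, 0.003, 3.095]
contact_force: [1.4, -0.7, 0.1]
opening: -0.002
```

apply_moves:
  plan: "0 0.02 -0.08 0 0 0 1;0 0.02 -0.08 0 0 0 1;0 0.02 -0.08 0 0 0 1;0 0 -0.08 0 0 0 1;0 0 -0.08 0 0 0 1"

```text
clock: 31.65
eef_pos: [561.3, -29.4, -8.2]
tcp_rot: [-1.57, 0.003, 3.095]
contact_force: [0.0, -0.5, 1.0]
opening: -0.0
```

apply_moves:
  plan: "0 0 -0.05 0 0 0 1;0 0 -0.05 0 0 0 1;0 0 -0.05 0 0 0 1;0 0 -0.05 0 0 0 1"

```text
clock: 32.05
eef_pos: [561.5, -27.2, -8.2]
tcp_rot: [-1.57, 0.003, 3.095]
contact_force: [0.1, -1.0, -0.2]
opening: -0.003
```

apply_moves:
  plan: "0 0 -0.05 0 0 0 1;0 0 -0.05 0 0 0 1;0 0 -0.05 0 0 0 1"

```text
clock: 32.35
eef_pos: [561.5, -25.6, -8.2]
tcp_rot: [-1.57, 0.003, 3.095]
contact_force: [0.7, -1.1, 0.2]
opening: -0.001
```

apply_moves:
  plan: "0 0 -0.05 0 0 0 1;0 0 -0.05 0 0 0 1;0 0 -0.05 0 0 0 1"

```text
clock: 32.65
eef_pos: [561.6, -24.0, -8.2]
tcp_rot: [-1.57, 0.003, 3.095]
contact_force: [-0.3, -1.3, 0.6]
opening: -0.0
```

apply_moves:
  plan: "0 0 -0.05 0 0 0 1;0 0 -0.05 0 0 0 1"

```text
clock: 32.85
eef_pos: [561.7, -22.9, -8.2]
tcp_rot: [-1.57, 0.003, 3.095]
contact_force: [-1.0, -0.1, -0.1]
opening: -0.002
```

apply_moves:
  plan: "0 0 -0.04 0 0 0 1;0 0 -0.04 0 0 0 1"

```text
clock: 33.05
eef_pos: [561.7, -22.0, -8.2]
tcp_rot: [-1.57, 0.003, 3.095]
contact_force: [-2.0, 0.2, 0.9]
opening: -0.002
```

apply_moves:
  plan: "0 0 -0.04 0 0 0 1;0 0 -0.04 0 0 0 1"

```text
clock: 33.25
eef_pos: [561.7, -21.1, -8.2]
tcp_rot: [-1.57, 0.003, 3.095]
contact_force: [0.5, -1.4, 0.6]
opening: -0.001
```

apply_moves:
  plan: "0 0 -0.04 0 0 0 1;0 0 -0.04 0 0 0 1"

```text
clock: 33.45
eef_pos: [561.7, -20.9, -8.2]
tcp_rot: [-1.569, 0.003, 3.095]
contact_force: [-0.0, -6.7, 0.9]
opening: -0.003
```

apply_moves:
  plan: "0 0 -0.05 0 0 0 1;0 0 -0.05 0 0 0 1;0 0 -0.05 0 0 0 1;0 0 -0.05 0 0 0 1"

```text
clock: 33.85
eef_pos: [561.7, -21.0, -8.2]
tcp_rot: [-1.566, 0.003, 3.096]
contact_force: [-0.9, -5.0, 0.4]
opening: 0.0
```

The stop is reached: the position is stalled and the force is steady at about 5–7 N. I'll back off, lift and check.

apply_moves:
  plan: "0 0 0.2 0 0 0 1;0 0 0.6 0 0 0 1;0 0 0.6 0 0 0 1;0 -0.8 0 0 0 0 1;0 -2.5 0 0 0 0 1;0 -4 0 0 0 0 1;0 -4 0 0 0 0 1;0 -3 2 0 0 0 1;0 0 4 0 0 0 1;0 0 0 0 0 0 1;0 0 0 0 0 0 1"

```text
clock: 34.95
eef_pos: [557.8, -97.0, 144.8]
tcp_rot: [-1.568, 0.005, 3.095]
contact_force: [0.7, 0.1, 0.7]
opening: 0.004
```

```bash
python3 - <<'E'
from h import *
s=r.sense();print(s["eef_pos"],s["contact_force"],s["clock"])
w=r.grab_frame("wrist");cv2.imwrite("pics/w12raw.png",w);np.save("pics/w12.npy",np.r_[s["eef_pos"],s["tcp_rot"]])
sc=r.grab_frame("scene");cv2.imwrite("pics/s12raw.png",sc)
cv2.imwrite("pics/v12.png",np.vstack([w[60:330],cv2.resize(sc[130:260,230:400],(420,321),interpolation=cv2.INTER_CUBIC)[:,:640] if 0 else cv2.copyMakeBorder(cv2.resize(sc[130:260,230:400],(420,321),interpolation=cv2.INTER_CUBIC),0,0,0,220,0)]))
E
```

```text
[557.80759138 -96.97426304 144.81016024] [0.67814944 0.09787896 0.6575201 ] 34.95
```

View pics/v12.png

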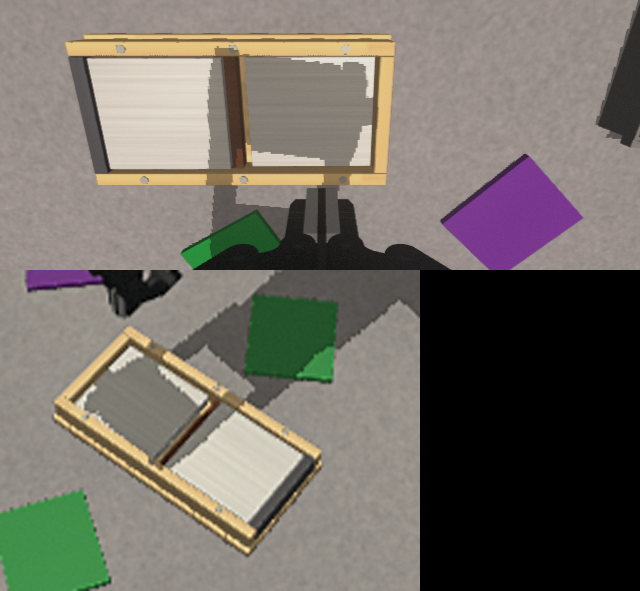

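The plate lies flat against the stop, with its front edge at columns 86–108, and the brown bed strip (columns 225–243) shows behind it. The middle plate is in the magazine. I'll do a numeric check.

```bash
python3 - <<'E'
from h import *
v=np.load("pics/w12.npy");K=cam("wrist",{"eef_pos":v[:3],"tcp_rot":v[3:]})
h=cv2.cvtColor(cv2.imread("pics/w12raw.png"),cv2.COLOR_BGR2HSV)
for q in(130,150,170,190,215):
    g=(h[q,:,1]<45)&(h[q,:,2]>90);c=np.flatnonzero(g[60:385])+60
    R=[(a[0],a[-1]) for a in np.split(c,np.flatnonzero(np.diff(c)>3)+1) if len(a)>60]
    print(q,R,[(ray(K,[(x,q)],z)[0,:2]@D+1.2).round(1) for (a,b),z in zip(R,(34.5,28)) for x in(a-.5,b+.5)])
E
```

```text
130 [(np.int64(89), np.int64(222)), (np.int64(246), np.int64(374))] [np.float64(121.8), np.float64(11.2), np.float64(-6.4), np.float64(-115.6)]
150 [(np.int64(93), np.int64(223)), (np.int64(247), np.int64(373))] [np.float64(122.0), np.float64(11.9), np.float64(-6.1), np.float64(-115.5)]
170 [(np.int64(97), np.int64(225)), (np.int64(249), np.int64(372))] [np.float64(122.2), np.float64(11.8), np.float64(-6.6), np.float64(-115.5)]
190 [(np.int64(102), np.int64(227)), (np.int64(250), np.int64(371))] [np.float64(121.6), np.float64(11.6), np.float64(-6.2), np.float64(-115.5)]
215 [(np.int64(107), np.int64(229)), (np.int64(252), np.int64(370))] [np.float64(121.9), np.float64(11.9), np.float64(-6.5), np.float64(-115.7)]
```

The plate spans jig y 12 to 122, so it is home and square. The middle plate spans -6.3 to -115.6, so it hasn't moved.

```bash
python3 -c "
from rig import r
print(r.sign_off())"
```

```text
the job is handed in; nothing more can be done
None
```

The top plate is home against the steel stop and lying flat on the bed, and the job is handed in at about 35 s of the 64 s allowed. I dragged it about 57 mm with the shut fingertips at roughly 5–7 N. Then I pushed its rear edge gently until it stalled on the stop at about 5–7 N, and retreated clear.

**Last checks (wrist view):**
- **Top plate:** it spans jig y ≈ 11.7 to 121.9 mm, against a target of 12 to 122, and is square to the jig.
- **Middle plate:** it spans about -6.4 to -115.6 mm, against -6 to -116 at the start, so it stayed put.
- **Lowest plate and bystanders:** I never touched them. The lowest plate is hidden, so its position was not checked.

**What disagreed or went wrong:**
- **Fingertips:** they ended about 38 mm short of the nominal TCP, so I found contact by force, with a first touch of about 8 N.
- **Slip:** the first drag slipped after about 6 mm because the fingertips drifted sideways. I lifted, recentred and repeated it.
- **Force:** the highest force I read while dragging was 7.0 N, above the 5.5 to 6.5 N band but below the 7.5 N at which the plate below comes along. Force was read only at the end of each move.

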